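# Layer the sample jars with the hanging divider

## Robot

A 6-joint arm with a two-finger parallel gripper is mounted at the origin on the work surface. World frame = base frame: x ahead of the robot, y to its left, z up, the work surface at z = 0. Lengths are in mm, angles in rad, forces in N, time in s.
With the tool pointing down it reaches from about 275 to 1000 mm from the base axis. Payload 8.4 kg.
Tool frame: the origin (TCP) lies at the very end of the fingers, on their centre line; the grasp point (between the pads) lies 19 mm behind it; z points along the fingers, y is the line along which they close (so a half turn about z gives the same grasp; the last joint's range is limited). The gripper opens to 85 mm and grips with 20 to 120 N. Pads are 22 mm wide; open, the fingers measure 114 mm over their backs; the gripper's body (76 mm by 85 mm) begins 54 mm behind the grasp point. The pads swing forward as they close: fully open they stand 13 mm farther back than shut.
Start: joints at [1.26, 0.353, 1.633, -0, 1.155, -0.002], TCP at [189.946, 595.44, 231.281] pointing down, gripper open.
Joint ranges: [-2.63, 2.63], [-0.92, 2.1], [0.06, 2.66], [-1.3, 4.44], [0, 2.69], [-3.02, 3.02]. Speed limits (rad/s): [2.22, 2.22, 2.79, 3.14, 3.14, 3.14].

## Interface

Orientations are given as [roll, pitch, yaw] about the fixed x, y, z axes, in that order (R = Rz(yaw) Ry(pitch) Rx(roll)).
In Python, from rig import telemetry, imaging, r gives the robot as it stands. The module is installed in compiled form; this text tells all that it offers.
- The arm moves only by the tool step_arm, never from a script. Its argument "moves" is a list of rows, each a list of 3 entries, a list of its own where there are three numbers: the turn, a rotation vector about the tool's x, y, z scaled (see below), then the shift along the tool's x, y, z scaled (see below), then the opening, from -1 (shut) to 1 (fully open). A call has 1 to 8 rows; each row is the pose to reach, as a shift and turn from the pose commanded when the call began, along the tool's axes at that moment; what a row does not reach only later rows make up. The controller multiplies each number of a shift by 200 mm and each number of a turn by 45 degrees. A row lasts 1/10 s, in which the tool goes at most 50 mm and 8.59 degrees, less where a joint would pass 70% of its speed; a pose out of reach is approached as far as the arm can. A call with a number of a shift or a turn outside -1 to 1 is refused whole. A call with a gripper value outside its range is refused whole. The fingers move at their own pace and stop on an object; "squeeze" is the grip in N (left out, the last holds). Time passes only in rows, so rows that repeat a pose let the fingers close. It gives the time, the measured TCP pose, the force, the opening and the grip force at its end, in the units of the state.
- telemetry.sense(): the state, without advancing time (a new reading comes with each control period).
- imaging.grab_frame(name): name is "scene" or "top" or "wrist"; returns the picture (420x560x3 uint8, red, green, blue); there is no depth.
- imaging.calibration(name): a dict with "fx", "fy", "cx", "cy" (pixels), "dist_coeffs" ([k1, k2, p1, p2, k3] as OpenCV has them; the pictures are not rectified), "cam_to_world" (4x4, takes a point from camera to world coordinates). Camera axes: x right, y up, looking along -z (the intrinsics and any distortion apply to the point x, -y, -z); pixel columns grow to the right and rows downward; lengths in mm; the calibration is good to about 2 mm. A picture is of the moment at which its call begins: read the wrist's pose just before it. calibration takes no time and is no camera call; for the wrist camera it gives the pose at the moment of the call.
- r.sign_off(): hands the job in; it is judged then, once.
Trained networks look in the newest picture that a camera, given by its name, has taken for a name from the list of things; names that differ only in an ending like _2 or _b are one class to them, and where a whole thing is asked for, a point or a joint stands for the part that bears it (a point fixed in the world has none). Each returns a list of dicts, best first, with "conf" (0 to 1); they miss things now and then, are a little off and sometimes report something else, mostly with a low value. They report only what shows in the picture. A call takes as long as a camera call. They do not tell look-alikes from the thing itself.
- imaging.recognise(camera, name): "extent" ([left, top, width, height] in pixels, round what is visible of it).
- imaging.mark_of(camera, name): "xy" ([column, row] in pixels: a listed point, or the origin of a listed thing).
The state is a dict: "clock": time; "qpos": joint angles; "qvel": joint speeds; "joint_efforts": joint torques, N m; "eef_pos": TCP position; "tcp_rot": TCP orientation; "contact_force": force on the tool from outside, world axes, zero at the start; "wrist_torque": the same for the moment, N m; "opening": opening from 0.0 (shut) to 1.0 (fully open); "grasp_force": force on a finger pad.
Only numpy, scipy, OpenCV 4.12 (cv2) and the standard library are available. Lean on these libraries where they do the work, as an engineer would, in place of code of your own. Each camera call takes 0.05 s, during which the arm holds its last target. There are 200 camera calls.

## Task

Lift the blue divider plate by its T-handle up and off the hook stand, out past the open hook ends, and lay it gently on the four jars in the grey tray, centred on and squared with the tray, handle up. Then gently stand the fifth white-lidded jar upright on the divider, wholly on the plate, as the start of the next layer. Do not knock any jar over, and leave the black-lidded jar where it is.

Things in the scene. Friction and masses are not known exactly. Their poses are not given: they have to be found in the camera images.
- divider: blue plate 180 (x) by 130 mm (y), 5 mm thick, about 260 g, with an aluminium T-handle in its middle: stem 10 (x) by 24 mm (y), then a bar along y, 130 mm long, 12 by 12 mm, its middle line 91 mm and its top 97 mm above the plate's underside. Origin: centre of the plate's underside, z up. It hangs level by the bar, plate 150 mm above the table
- divider_bar (a point): centre of the divider's handle bar, where it is best pinched across its 12 mm thickness, between the two hook arms (91 mm above the plate's underside); axes as the divider
- stand: fixed hook stand. Origin: on the table under the hanging bar, z up. Column (18 mm thick, 243 mm tall) at x = +135 mm; two arms 8 mm wide run from it to -x at y = -50 and +50 mm, tops 235 mm above the table. The bar lies across the arms at x = 0, between red lugs 16 mm high at x = -13 and +13 mm: raise it 20 to 60 mm (more jams the plate under the arms), then out to -x
- tray: fixed grey open tray, outside 220 mm (its x) by 150 mm (its y) by 30 mm high, floor 5 mm thick. The four lower jars stand in it at about x = -50 and +50, y = -33 and +33 mm, their lids 79 mm above the table. Origin: centre of its underside, z up
- jar1: one of the four lower white-lidded jars in the tray: glass jar, 56 mm diameter, 74 mm tall, 160 g nominal; the top 18 mm is its white screw lid (55 mm diameter). Origin: centre of its underside, z up
- jar2: one of the four lower white-lidded jars in the tray: glass jar, 56 mm diameter, 74 mm tall, 160 g nominal; the top 18 mm is its white screw lid (55 mm diameter). Origin: centre of its underside, z up
- jar3: one of the four lower white-lidded jars in the tray: glass jar, 56 mm diameter, 74 mm tall, 160 g nominal; the top 18 mm is its white screw lid (55 mm diameter). Origin: centre of its underside, z up
- jar4: one of the four lower white-lidded jars in the tray: glass jar, 56 mm diameter, 74 mm tall, 160 g nominal; the top 18 mm is its white screw lid (55 mm diameter). Origin: centre of its underside, z up
- jar5: the fifth white-lidded jar, standing alone on the table: glass jar, 56 mm diameter, 74 mm tall, 160 g nominal; the top 18 mm is its white screw lid (55 mm diameter). Origin: centre of its underside, z up
- dark_jar: black-lidded jar standing alone on the table, not to be used: glass jar, 56 mm diameter, 74 mm tall, 160 g nominal; the top 18 mm is its black screw lid (55 mm diameter). Origin: centre of its underside, z up
There are look-alikes about, which are no part of the job. Leave any brown look-alike of the divider alone.

How it is judged (in metres and radians):
On the way, in this order (a step that is already met when the one before it is completed fails the run):
1. the divider is lifted up and clear of the hook arms (z of divider in the frame of stand above 0.168 m and contact force between divider and stand below 0.05 N), for 0.1 s.
2. the divider lies on the four jars, centred and square on the tray, and is let go (horizontal distance between divider and tray below 0.025 m and angle between the x axis of divider and the x axis of tray, either way round below 0.2 rad and z of divider in the frame of tray between 0.074 and 0.084 m and angle between divider's own z axis and vertical below 0.05 rad and contact force between divider and the fingers below 0.05 N and linear speed of divider below 0.02 m/s), for 0.2 s.
At the end, for the whole second after the job is handed in: Divider level (0.05 rad) on the four upright jars, 74-84 mm above the tray's underside, within 25 mm and 0.2 rad of the tray; fifth jar upright (0.05 rad) on it, within 64 mm (x) and 39 mm (y) of its centre; all at rest; black-lidded jar upright within 30 mm of its start (horizontal distance between divider and tray below 0.025 m and angle between the x axis of divider and the x axis of tray, either way round below 0.2 rad and z of divider in the frame of tray between 0.074 and 0.084 m and angle between each of divider, jar5's own z axis and vertical below 0.05 rad and linear speed of each of divider, jar5 below 0.02 m/s and angle between each of jar1, jar2, jar3, jar4's own z axis and vertical below 0.06 rad and z of jar5 in the frame of divider between 0.002 and 0.009 m and x of jar5 in the frame of divider between -0.064 and 0.064 m and y of jar5 in the frame of divider between -0.039 and 0.039 m and distance of dark_jar from where it was at the start of the episode below 0.03 m and angle between dark_jar's own z axis and vertical below 0.1 rad); the robot touches nothing.
It fails at once if a jar is knocked over (tilted more than 0.5 rad) (angle between any of jar1, jar2, jar3, jar4, jar5, dark_jar's own z axis and vertical above 0.5 rad).
It fails at once if the divider is pressed hard on the jars (more than 60 N on one jar) (contact force between divider and jar1 above 60 N or contact force between divider and jar2 above 60 N or contact force between divider and jar3 above 60 N or contact force between divider and jar4 above 60 N).
It fails at once if the divider or the fifth jar is dropped: it falls freely, touched by nothing, at over 0.5 m/s (13 mm of fall) ((contact force between divider and anything else below 0.01 N and linear speed of divider above 0.5 m/s) or (contact force between jar5 and anything else below 0.01 N and linear speed of jar5 above 0.5 m/s)).
It also fails if it takes over 72 s, if anything falls off the work surface, if the arm or the gripper's body presses on something with over 40 N, if the wrist force passes 120 N, or if a joint passes its speed limit or range.

## Working session

There is one attempt and no reset: what is moved stays moved. The work goes in short steps, Python scripts to look and compute and a tool call to move; the robot and the scene stay as the last step left them, time stands still between calls to the robot, and variables do not carry over. Pictures are saved under pics/ and viewed, at most 10 in all, crops included, and the job is handed in when it is done.

Besides the shell and the picture viewer there is one more tool, called after ">>>" as name([rows], argument=value, ...), one row to a line, values as JSON. step_arm: Moves the arm, as the interface text tells. Its arguments: {"type":"object","properties":{"moves":{"type":"array"},"squeeze":{"type":"number"}},"required":["moves"]}

```bash
mkdir -p pics
cat > h.py <<'E'
import numpy as np, cv2
from rig import telemetry, imaging, r
def cal(n):
    c=imaging.calibration(n); K=np.array([[c["fx"],0,c["cx"]],[0,c["fy"],c["cy"]],[0,0,1]]); return K,np.array(c["dist_coeffs"]),np.array(c["cam_to_world"])
def ray(n,uv,C=None):
    K,d,T=C or cal(n); p=cv2.undistortPoints(np.array([[uv]],float),K,d)[0,0]
    v=T[:3,:3]@np.array([p[0],-p[1],-1]); return T[:3,3],v/np.linalg.norm(v)
def atz(n,uv,z,C=None):
    o,v=ray(n,uv,C); return o+v*(z-o[2])/v[2]
def tri(rs):
    A=sum(np.eye(3)-np.outer(v,v) for o,v in rs); b=sum((np.eye(3)-np.outer(v,v))@o for o,v in rs); return np.linalg.solve(A,b)
def proj(n,P,C=None):
    K,d,T=C or cal(n); q=(np.linalg.inv(T)@np.c_[np.atleast_2d(P),np.ones(len(np.atleast_2d(P)))].T)[:3].T*[1,-1,-1]
    return cv2.projectPoints(q,np.zeros(3),np.zeros(3),K,d)[0][:,0]
def save(n,f):
    im=imaging.grab_frame(n); cv2.imwrite(f"pics/{f}.png",im[:,:,::-1]); return im
E
python3 - <<'E'
from h import *
np.set_printoptions(precision=1,suppress=True)
a=save("scene","s0");b=save("top","t0")
cv2.imwrite("pics/st0.png",cv2.resize(np.vstack([a,b])[:,:,::-1],(560,840))[:,:]) 
for n in ["scene","top"]:
    print(n,cal(n)[2][:3,3])
    for t in ["divider","divider_bar","stand","tray","jar1","dark_jar"]:
        print(t,[(np.round(x["xy"],1).tolist(),round(x["conf"],2)) for x in imaging.mark_of(n,t)])
print(telemetry.sense())
E
```

```text
scene [970.7 664.1 822.7]
divider [([207.0, 185.0], 0.87), ([270.8, 179.7], 0.68)]
divider_bar [([269.9, 150.9], 0.65)]
stand [([210.3, 228.4], 0.74)]
tray [([347.1, 364.7], 0.56)]
jar1 [([378.2, 364.6], 0.96), ([318.3, 364.0], 0.91), ([356.3, 341.9], 0.78), ([227.9, 310.1], 0.64), ([338.0, 389.4], 0.6)]
dark_jar [([303.0, 269.6], 0.88)]
top [295.9 -52.2 940.2]
divider [([381.2, 191.0], 0.79), ([407.7, 314.4], 0.73)]
divider_bar [([419.1, 319.3], 0.92), ([393.1, 173.0], 0.7)]
stand [([369.2, 204.6], 0.76)]
tray [([166.8, 198.1], 0.8)]
jar1 [([274.1, 166.5], 0.81), ([173.6, 220.8], 0.76), ([151.0, 218.6], 0.67), ([157.5, 179.5], 0.6)]
dark_jar [([264.5, 240.4], 0.63)]
{'clock': 0.7, 'qpos': array([ 1.3,  0.4,  1.6, -0. ,  1.2, -0. ]), 'qvel': array([ 0.,  0., -0.,  0., -0.,  0.]), 'joint_efforts': array([ -0. , -60.5, -34.2,  -0. ,   0. ,  -0. ]), 'eef_pos': array([189.9, 595.4, 231.3]), 'tcp_rot': array([3.1, 0. , 2.8]), 'contact_force': array([0.5, 0.5, 0.2]), 'wrist_torque': array([ 0., -0.,  0.]), 'grasp_force': 0.0, 'opening': 0.9977472449973257}
```

View pics/s0.png

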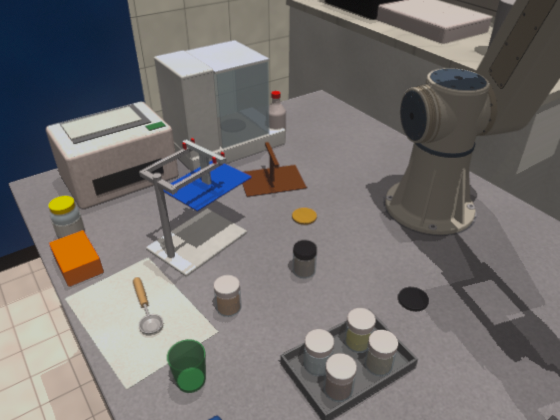

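View pics/t0.png

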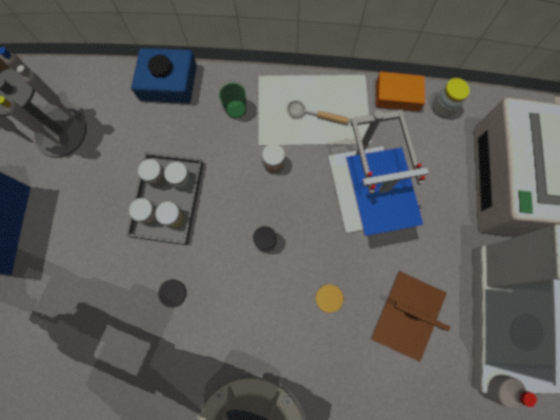

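The scene view shows the blue divider on the hooks near (207,180), the brown look-alike at (272,178), and the tray at (347,364). It also shows the fifth jar at (228,295) and the dark jar at (304,258). In the top view the bar is near (395,175), the tray at (167,198), jar5 at (274,158) and the dark jar at (265,240).

Run:
```python
from h import *
np.set_printoptions(precision=1,suppress=True)
a=cv2.imread("pics/s0.png");b=cv2.imread("pics/t0.png")
A=cv2.resize(a[130:270,130:270],(560,560),interpolation=3)[:, :400] if 0 else cv2.resize(a[125:265,135:265],(400,431),interpolation=3)
B=cv2.resize(b[105:245,335:465-30],(400,560),interpolation=3)
c=np.zeros((560,800,3),np.uint8);c[:431,:400]=A;c[:,400:]=B;cv2.imwrite("pics/z.png",c)
S,T=cal("scene"),cal("top")
t=lambda p,q:tri([ray("scene",p,S),ray("top",q,T)])
print("tray",t([347.1,364.7],[166.8,198.1]), atz("scene",[347.1,364.7],0,S),atz("top",[166.8,198.1],0,T))
print("stand",t([210.3,228.4],[369.2,204.6]),"div",t([207,185],[381.2,191]))
print("dark",atz("scene",[303,269.6],0,S),atz("top",[264.5,240.4],0,T))
print("jar5",atz("scene",[227.9,310.1],0,S),atz("top",[274.1,166.5],0,T))
hb=cv2.cvtColor(b,cv2.COLOR_BGR2HSV);
# tray rim corners by eye in top
print("corn",[atz("top",p,30,T)[:2] for p in [(147,155),(202,160),(187,243),(130,238)]])
print("lids",[atz("top",p,79,T)[:2] for p in [(149.5,169.5),(176,173),(141,209.5),(167,213)]])
print("bar?",[atz("top",p,241,T) for p in [(393.1,173),(363,178),(428,172)]])
```

```text
tray [533.9 267.4   5.1] [531.9 264.3   0. ] [534.5 269.8   0. ]
stand [ 556.9 -246.6   13.3] div [ 552.8 -244.6  148.1]
dark [442.8   0.5   0. ] [446.2   8.8   0. ]
jar5 [653.3   8.    0. ] [641.9   2.2   0. ]
corn [array([636.8, 329.5]), array([633.8, 184.8]), array([419.4, 193.1]), array([419.3, 336. ])]
lids [array([581.9, 296.3]), array([578. , 230.2]), array([482.1, 300.2]), array([478.8, 236.7])]
bar? [array([ 559.9, -243.5,  241. ]), array([ 544.4, -184.8,  241. ]), array([ 568.3, -313.1,  241. ])]
```

View pics/z.png

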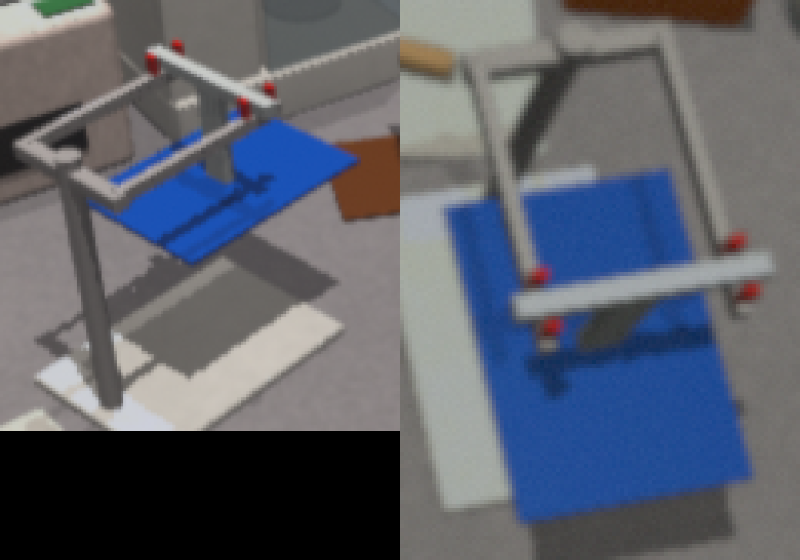

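The enlarged crop shows the bar across the two arms: in the top view its ends are at about (363.8,180.8) and (428,171.2), and in the scene view at about (185.4,141.2) and (223.7,159.4). The arms open towards the robot, i.e. downward in the top view.

Run:
```python
from h import *
np.set_printoptions(precision=2,suppress=True)
S,T=cal("scene"),cal("top")
t=lambda p,q:tri([ray("scene",p,S),ray("top",q,T)])
L=t([223.7,159.4],[363.8,180.8]);R=t([185.4,141.2],[428,171.2]);print("bar",L,R,(L+R)/2,np.linalg.norm(L-R),np.arctan2(*(L-R)[[1,0]])-np.pi/2)
c=np.array([atz("top",p,155,T)[:2] for p in [(346.25,156.75),(402,147.5),(422.5,224.25),(365.5,235.5)]]);print("plate",c.mean(0)); d=c[0]+c[1]-c[2]-c[3];print(np.arctan2(d[1],d[0]),np.linalg.norm(d)/2); e=c[0]+c[3]-c[1]-c[2];print(np.arctan2(e[1],e[0])-np.pi/2)
tc=np.array([[636.8,329.5],[633.8,184.8],[419.4,193.1],[419.3,336.]]);print("tray",tc.mean(0));d=tc[0]+tc[1]-tc[2]-tc[3];print(np.arctan2(d[1],d[0]))
s=telemetry.sense();print(s["eef_pos"],s["tcp_rot"],s["clock"])
for n,q in (("scene",S),("top",T)):
  print(n,proj(n,[[534,267,0],[534,267,79],[644,5,0],[644,5,74]],q))
print("lid scene z79",[atz("scene",p,79,S)[:2] for p in [(319,338),(361,318),(340,363),(382,342)]])
print("jar5 lid",t([228,286],[273,154.5]),"dark",t([305,250],[264.5,236]))
```

```text
bar [ 536.17 -184.78  245.99] [ 568.32 -311.62  243.76] [ 552.24 -248.2   244.88] 130.87670801384277 0.24824061639408912
plate [ 551.76 -248.06]
0.26675154205247287 178.1342287626993
0.268121056650084
tray [527.33 260.85]
-0.034253788281043404
[189.94 595.44 231.31] [3.14 0.   2.83] 0.7
scene [[347.17 366.18]
 [350.85 340.89]
 [230.87 307.4 ]
 [228.72 283.71]]
top [[167.83 198.38]
 [158.11 189.42]
 [273.1  165.66]
 [272.26 154.89]]
lid scene z79 [array([578.45, 227.6 ]), array([481.44, 236.84]), array([582.03, 292.65]), array([488.2 , 302.49])]
jar5 lid [646.68   4.21  68.37] dark [444.89   5.98  68.11]
```

```bash
cat >> h.py <<'E'
from scipy.spatial.transform import Rotation as Ro
def go(p,yaw):
    "move numbers (turn, shift) from the present pose to TCP p, tool down at yaw"
    s=telemetry.sense(); R=Ro.from_euler("xyz",s["tcp_rot"]); G=Ro.from_euler("xyz",[np.pi,0,yaw])
    print("t",round(s["clock"],2),"at",np.round(s["eef_pos"],1),np.round(s["tcp_rot"],3),"turn",np.round((R.inv()*G).as_rotvec()/(np.pi/4),3),"shift",np.round(R.inv().apply(np.array(p)-s["eef_pos"])/200,3))
E
python3 -c "
from h import *
go([552,-248,430],1.833)"
```

```text
t 0.7 at [189.9 595.4 231.3] [3.142 0.    2.833] turn [ 0.    -0.     1.273] shift [-3.006 -3.468 -0.993]
```

>>> step_arm([
  [[0, 0, 0], [-0.85, -1, -1], 1],
  [[0, 0, 0], [-0.85, -1, -1], 1],
  [[0, 0, 0], [-0.85, -1, -1], 1],
  [[0, 0, 0], [-0.85, -1, -1], 1],
  [[0, 0, 0], [-0.85, -1, -1], 1],
  [[0, 0, 0], [-0.85, -1, -1], 1],
  [[0, 0, 0], [-0.85, -1, -1], 1],
  [[0, 0, 0], [-0.85, -1, -1], 1],
])

```text
clock: 1.5
eef_pos: [292.6, 351.8, 434.6]
tcp_rot: [3.137, 0.003, 2.83]
contact_force: [-0.0, 0.2, 0.2]
opening: 1.003
grasp_force: 0.0
```

>>> step_arm([
  [[0, 0, 0], [-0.85, -1, 0], 1],
  [[0, 0, 0], [-0.85, -1, 0], 1],
  [[0, 0, 0], [-0.85, -1, 0], 1],
  [[0, 0, 0], [-0.85, -1, 0], 1],
  [[0, 0, 0], [-0.85, -1, 0], 1],
  [[0, 0, 0], [-0.85, -1, 0], 1],
  [[0, 0, 0], [-0.85, -1, 0], 1],
])

```text
clock: 2.2
eef_pos: [392.8, 109.8, 430.4]
tcp_rot: [-3.141, -0.001, 2.829]
contact_force: [-0.1, -0.4, -0.3]
opening: 0.999
grasp_force: 0.0
```

>>> step_arm([
  [[0, 0, 0], [-0.85, -1, 0], 1],
  [[0, 0, 0], [-0.85, -1, 0], 1],
  [[0, 0, 0], [-0.85, -1, 0], 1],
  [[0, 0, 0], [-0.85, -1, 0], 1],
  [[0, 0, 0], [-0.85, -1, 0], 1],
  [[0, 0, 0], [-0.85, -1, 0], 1],
  [[0, 0, 0], [-0.85, -1, 0], 1],
])

```text
clock: 2.9
eef_pos: [494.2, -131.1, 430.0]
tcp_rot: [3.141, -0.002, 2.832]
contact_force: [0.1, -0.2, -0.3]
opening: 0.998
grasp_force: 0.0
```

```bash
python3 -c "
from h import *
go([552,-248,430],1.833)"
```

```text
t 2.9 at [ 494.2 -131.1  430. ] [ 3.141e+00 -2.000e-03  2.832e+00] turn [-1.000e-03 -3.000e-03  1.271e+00] shift [-0.453 -0.469 -0.001]
```

>>> step_arm([
  [[0, 0, 1], [-0.45, -0.47, 0], 1],
  [[0, 0, 1], [-0.45, -0.47, 0], 1],
  [[0, 0, 1], [-0.45, -0.47, 0], 1],
  [[0, 0, 1], [-0.45, -0.47, 0], 1],
  [[0, 0, 1], [-0.45, -0.47, 0], 1],
  [[0, 0, 1], [-0.45, -0.47, 0], 1],
])

```text
clock: 3.5
eef_pos: [551.2, -245.3, 430.9]
tcp_rot: [3.141, -0.001, 2.044]
contact_force: [0.9, -0.4, -0.6]
opening: 1.0
grasp_force: 0.0
```

>>> step_arm([
  [[0, 0, 0.27], [0, 0, 0], 1],
  [[0, 0, 0.27], [0, 0, 0], 1],
  [[0, 0, 0.27], [0, 0, 0], 1],
])

```text
clock: 3.8
eef_pos: [551.1, -245.2, 431.2]
tcp_rot: [3.141, -0.001, 1.837]
contact_force: [0.5, 0.7, -0.6]
opening: 0.997
grasp_force: 0.0
```

Run:
```python
from h import *
np.set_printoptions(precision=1,suppress=True)
C=cal("wrist"); im=save("wrist","w1")
go([552,-248,222],1.833)
print(C[2][:3,3], imaging.mark_of("wrist","divider_bar"))
u=np.array([np.cos(.262),np.sin(.262),0]);v=np.array([-u[1],u[0],0]);o=np.array([552,-248,247])
for q in proj("wrist",[o,o+65*v,o-65*v,o+6*u,o-6*u],C): cv2.circle(im,tuple(int(x) for x in q),3,(255,0,255),1); print(q)
cv2.imwrite("pics/w1a.png",im[:,:,::-1])
```

```text
t 3.85 at [ 551.  -245.6  431.3] [ 3.1 -0.   1.8] turn [ 0. -0.  0.] shift [-0.  0.  1.]
[ 529.2 -164.4  573.1] [{'xy': [104.9, 181.8], 'conf': 0.84}, {'xy': [283.9, 187.9], 'conf': 0.74}]
[279.7 186.8]
[279.9 122.7]
[279.5 243.7]
[285.4 186.8]
[273.9 186.8]
```

View pics/w1a.png

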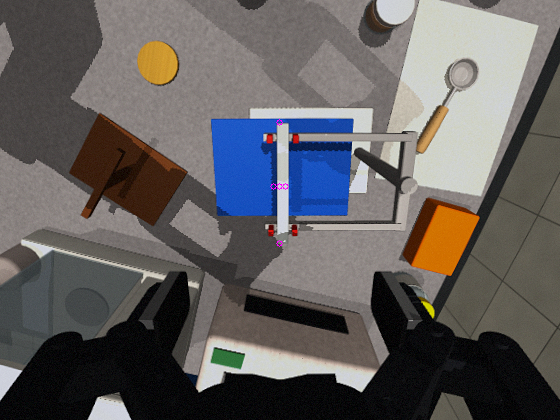

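The wrist view shows the bar at column ≈282, from row 123 to about 240, with the arms at rows 137 and 227. That is about 3 mm in +x from my prediction, so I'll refine it numerically.

Run:
```python
from h import *
np.set_printoptions(precision=1,suppress=True)
im=cv2.imread("pics/w1.png")
hs=cv2.cvtColor(im,cv2.COLOR_BGR2HSV); m=((hs[...,1]<40)&(hs[...,2]>150))
C=cal("wrist")
for r0 in (145,155,165,175,185,195,205,215): c=np.where(m[r0,255:310])[0]+255; print(r0,c.min() if len(c) else 0,c.max() if len(c) else 0, im[r0,262:300:4,2])
for c0 in (281,283,285): print(c0,np.where(m[110:260,c0])[0][[0,-1]]+110)
for p in [(282.5,182),(282.5,150),(282.5,210)]: print(atz("wrist",p,247,C))
```

```text
145 277 287 [ 11  15  11  13 215 195 197   6   5  13]
155 277 287 [ 26  35  26  16 199 196 198  16  17  15]
165 277 287 [ 25  24  25  17 200 201 199  13  13  22]
175 277 287 [ 23  23  26  22 197 201 196  16  18  25]
185 277 287 [ 24  22  23   3 215 208 210  22  16  16]
195 277 287 [ 21  18  22   9 215 207 209  12  22  13]
205 277 287 [ 23  26  22  18 213 208 207  17  17  17]
215 277 287 [ 28  33  23  23 210 208 211  53  45  43]
281 [110 232]
283 [110 254]
285 [110 241]
[ 553.4 -243.2  247. ]
[ 544.5 -211.3  247. ]
[ 561.6 -272.8  247. ]
```

```bash
python3 -c "
from h import *
go([554.2,-247.5,222],1.833)"
```

```text
t 3.9 at [ 551.  -246.1  431.3] [ 3.141 -0.     1.839] turn [ 0.    -0.001  0.008] shift [-0.012  0.013  1.047]
```

>>> step_arm([
  [[0, 0, 0], [-0.012, 0.013, 0.3], 1],
  [[0, 0, 0], [-0.012, 0.013, 0.6], 1],
  [[0, 0, 0], [-0.012, 0.013, 0.8], 1],
  [[0, 0, 0], [-0.012, 0.013, 0.9], 1],
  [[0, 0, 0], [-0.012, 0.013, 1], 1],
  [[0, 0, 0], [-0.012, 0.013, 1], 1],
  [[0, 0, 0], [-0.012, 0.013, 1], 1],
])

```text
clock: 4.6
eef_pos: [554.1, -249.2, 231.8]
tcp_rot: [3.142, -0.0, 1.837]
contact_force: [-0.5, 0.6, 0.3]
opening: 1.001
grasp_force: 0.0
```

Run:
```python
from h import *
go([554.2,-247.5,222],1.833)
save("wrist","w2")
```

```text
t 4.6 at [ 554.1 -249.2  231.8] [ 3.142 -0.     1.837] turn [ 0.    -0.     0.005] shift [0.008 0.003 0.049]
```

View pics/w2.png

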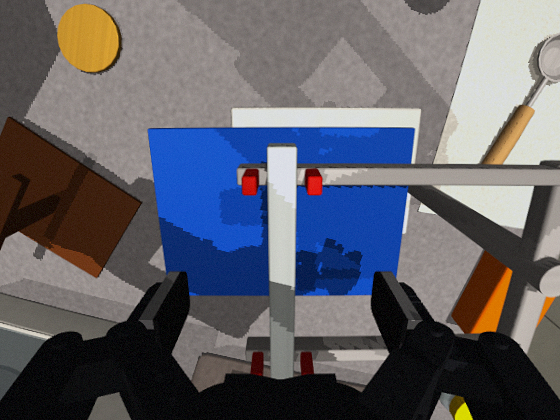

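The bar runs down at column ≈283 between the fingers (midline ≈280), with one arm and its lugs visible at row 175 and the other at row 350. The grasp is well centred, so I lower a little and close.

>>> step_arm([
  [[0, 0, 0], [0.005, 0.005, 0.047], 1],
  [[0, 0, 0], [0.005, 0.005, 0.047], 1],
  [[0, 0, 0], [0.005, 0.005, 0.047], -1],
  [[0, 0, 0], [0.005, 0.005, 0.047], -1],
  [[0, 0, 0], [0.005, 0.005, 0.047], -1],
  [[0, 0, 0], [0.005, 0.005, 0.047], -1],
  [[0, 0, 0], [0.005, 0.005, 0.047], -1],
  [[0, 0, 0], [0.005, 0.005, 0.047], -1],
], squeeze=50)

```text
clock: 5.45
eef_pos: [554.5, -248.6, 222.1]
tcp_rot: [3.142, 0.0, 1.835]
contact_force: [-1.2, -0.1, 1.9]
opening: 0.128
grasp_force: 48.9
```

>>> step_arm([
  [[0, 0, 0], [0, 0, 0], -1],
  [[0, 0, 0], [0, 0, 0], -1],
  [[0, 0, 0], [0, 0, 0], -1],
  [[0, 0, 0], [0, 0, 0], -1],
])

```text
clock: 5.85
eef_pos: [554.5, -248.6, 222.1]
tcp_rot: [3.142, 0.0, 1.835]
contact_force: [-1.8, -0.1, 4.7]
opening: 0.127
grasp_force: 49.2
```

>>> step_arm([
  [[0, 0, 0], [0, 0, -0.05], -1],
  [[0, 0, 0], [0, 0, -0.1], -1],
  [[0, 0, 0], [0, 0, -0.15], -1],
  [[0, 0, 0], [0, 0, -0.19], -1],
  [[0, 0, 0], [0, 0, -0.19], -1],
  [[0, 0, 0], [0, 0, -0.19], -1],
  [[0, 0, 0], [0, 0, -0.19], -1],
])

```text
clock: 6.55
eef_pos: [554.2, -248.3, 259.4]
tcp_rot: [-3.141, -0.001, 1.835]
contact_force: [-0.0, 0.6, -3.2]
opening: 0.129
grasp_force: 49.1
```

Run:
```python
from h import *
s=telemetry.sense();print(s["contact_force"],s["wrist_torque"])
save("scene","s2"); im=save("wrist","w3"); a=cv2.imread("pics/s2.png")
cv2.imwrite("pics/z2.png",np.hstack([cv2.resize(a[105:265,125:285],(400,400),interpolation=3),cv2.resize(im[:,:,::-1],(400,400))]))
```

```text
[-0.02120048  0.5643244  -3.22365628] [-0.00164019  0.00960097 -0.04147139]
```

View pics/z2.png

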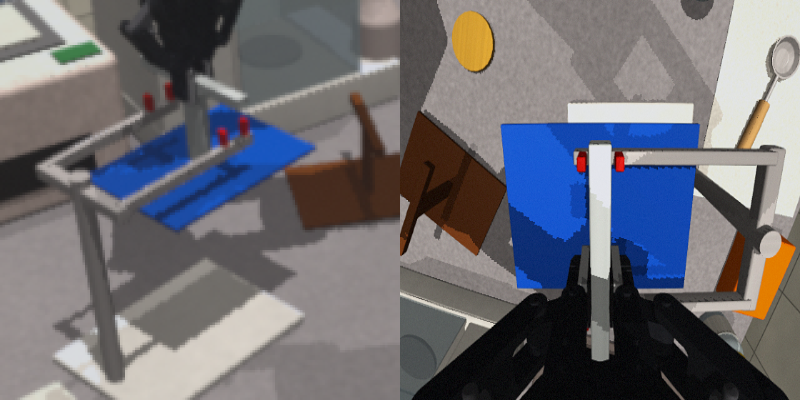

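The divider is lifted level between the lugs (the right half shows the bar above the lugs, still square). I carry it out towards −x.

>>> step_arm([
  [[0, 0, 0], [0, -0.1, 0], -1],
  [[0, 0, 0], [0, -0.22, 0], -1],
  [[0, 0, 0], [0, -0.36, 0], -1],
  [[0, 0, 0], [0, -0.5, 0], -1],
  [[0, 0, 0], [0, -0.65, 0], -1],
  [[0, 0, 0], [0, -0.8, 0], -1],
  [[0, 0, 0], [0, -0.85, 0], -1],
  [[0, 0, 0], [0, -0.85, 0], -1],
])

```text
clock: 7.45
eef_pos: [389.4, -293.2, 259.9]
tcp_rot: [-3.141, -0.0, 1.834]
contact_force: [-1.3, -1.0, -2.7]
opening: 0.129
grasp_force: 49.1
```

```bash
python3 -c "
from h import *
s=telemetry.sense();print(s['contact_force'],s['wrist_torque'])
go([531.5,265.5,260],1.521)"
```

```text
[-1.25180699 -1.02148657 -2.65124826] [-0.00772051 -0.05223922 -0.01203542]
t 7.45 at [ 389.4 -293.2  259.9] [-3.141 -0.     1.834] turn [-0.    -0.     0.398] shift [ 2.513  1.412 -0.   ]
```

>>> step_arm([
  [[0, 0, 0], [0.1, 0.05, 0], -1],
  [[0, 0, 0], [0.22, 0.12, -0.03], -1],
  [[0, 0, 0], [0.36, 0.2, -0.06], -1],
  [[0, 0, 0], [0.5, 0.28, -0.1], -1],
  [[0, 0, 0], [0.64, 0.36, -0.1], -1],
  [[0, 0, 0], [0.78, 0.44, -0.1], -1],
  [[0, 0, 0], [0.92, 0.52, -0.1], -1],
  [[0, 0, 0], [1, 0.56, -0.1], -1],
])

```text
clock: 8.25
eef_pos: [447.7, -67.9, 280.0]
tcp_rot: [3.14, -0.001, 1.837]
contact_force: [-0.2, -0.4, -2.8]
opening: 0.131
grasp_force: 49.1
```

>>> step_arm([
  [[0, 0, 0], [0.14, 0.08, 0], -1],
  [[0, 0, 0.05], [0.28, 0.16, 0], -1],
  [[0, 0, 0.1], [0.42, 0.24, 0], -1],
  [[0, 0, 0.15], [0.56, 0.32, 0], -1],
  [[0, 0, 0.2], [0.7, 0.4, 0], -1],
  [[0, 0, 0.25], [0.82, 0.46, 0], -1],
  [[0, 0, 0.3], [0.93, 0.52, 0], -1],
  [[0, 0, 0.3], [1, 0.56, 0], -1],
])

```text
clock: 9.05
eef_pos: [502.8, 154.4, 279.7]
tcp_rot: [3.141, -0.001, 1.601]
contact_force: [0.4, -0.8, -2.8]
opening: 0.132
grasp_force: 49.2
```

```bash
python3 -c "
from h import *
go([531.5,265.5,260],1.521)"
```

```text
t 9.05 at [502.8 154.4 279.7] [ 3.141e+00 -1.000e-03  1.601e+00] turn [ 0.    -0.001  0.102] shift [0.551 0.16  0.099]
```

Run:
```python
from h import *
np.set_printoptions(precision=1,suppress=True)
C=cal("wrist"); im=save("wrist","w4")
for x in imaging.mark_of("wrist","tray"): print("tray",x,atz("wrist",x["xy"],0,C))
for x in imaging.mark_of("wrist","jar1"): print("jar",x,atz("wrist",x["xy"],5,C))
c,s=np.cos(-.05),np.sin(-.05);R=np.array([[c,-s],[s,c]])
P=[np.r_[R@np.array([a,b])+[531.5,265.5],z] for a,b,z in [(110,75,30),(110,-75,30),(-110,75,30),(-110,-75,30),(50,33,79),(50,-33,79),(-50,33,79),(-50,-33,79)]]
for q in proj("wrist",P,C): cv2.circle(im,tuple(int(x) for x in q),3,(255,0,255),1)
cv2.imwrite("pics/w4a.png",im[:,:,::-1])
```

```text
tray {'xy': [308.7, 74.9], 'conf': 0.7} [534.9 268.3   0. ]
jar {'xy': [271.8, 42.8], 'conf': 0.98} [489.2 302.2   5. ]
jar {'xy': [358.0, 52.4], 'conf': 0.97} [591.7 295.4   5. ]
jar {'xy': [346.8, 104.3], 'conf': 0.65} [583.5 235.4   5. ]
jar {'xy': [262.8, 102.2], 'conf': 0.59} [479.7 234.6   5. ]
```

View pics/w4a.png

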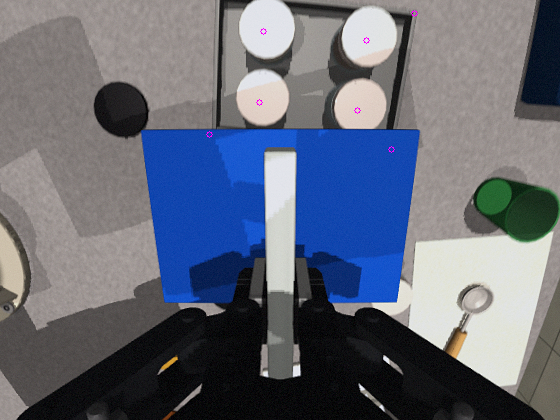

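The wrist view shows the lids at (266,29), (369,37), (262,97) and (360,105), about 3 px right of and 4 px above my marks. The tray is therefore near (534,268), and the yaw matches. I check the plate's offset in the grip next.

Run:
```python
from h import *
np.set_printoptions(precision=1,suppress=True)
C=cal("wrist")
L=[atz("wrist",p,79,C)[:2] for p in [(266.5,29),(369,37),(262.5,97),(360,105)]];print(L,np.mean(L,0))
p=[atz("wrist",p,212.7,C)[:2] for p in [(142,129.5),(419,129.5),(164,302),(397,302)]];print(p,np.mean(p,0),np.linalg.norm(p[0]-p[1]),np.linalg.norm(p[0]-p[2]))
d=p[1]-p[0]+p[3]-p[2];print(np.arctan2(d[1],d[0]))
d=L[1]-L[0]+L[3]-L[2];print(np.arctan2(d[1],d[0]))
go([534.2,268.2,200],1.521)
```

```text
[array([484.9, 301. ]), array([583.9, 297.8]), array([482.2, 238.3]), array([581.4, 234. ])] [533.1 267.8]
[array([412.4, 216.1]), array([589. , 221.7]), array([415.5,  87.3]), array([594.1,  92.8])] [502.7 154.5] 176.69698765216816 128.91081536428413
0.03135559980010414
-0.037926672126584154
t 9.2 at [502.3 152.8 279.6] [-3.1  0.   1.6] turn [-0.   0.   0.1] shift [0.6 0.2 0.4]
```

```bash
python3 -c "
from h import *
go([533.5,267.5,180],1.53)"
```

```text
t 9.2 at [502.3 152.8 279.6] [-3.141  0.     1.603] turn [-0.     0.     0.093] shift [0.569 0.174 0.498]
```

>>> step_arm([
  [[0, 0, 0.05], [0.15, 0.05, 0.05], -1],
  [[0, 0, 0.09], [0.3, 0.1, 0.1], -1],
  [[0, 0, 0.09], [0.44, 0.14, 0.15], -1],
  [[0, 0, 0.09], [0.57, 0.174, 0.2], -1],
  [[0, 0, 0.09], [0.57, 0.174, 0.3], -1],
  [[0, 0, 0.09], [0.57, 0.174, 0.4], -1],
  [[0, 0, 0.09], [0.57, 0.174, 0.5], -1],
  [[0, 0, 0.09], [0.57, 0.174, 0.5], -1],
])

```text
clock: 10.0
eef_pos: [531.9, 265.0, 177.2]
tcp_rot: [-3.137, 0.003, 1.529]
contact_force: [-0.7, 0.3, -2.8]
opening: 0.129
grasp_force: 49.2
```

>>> step_arm([
  [[0, 0, 0], [0, 0, 0.05], -1],
  [[0, 0, 0], [0, 0, 0.09], -1],
  [[0, 0, 0], [0, 0, 0.1], -1],
  [[0, 0, 0], [0, 0, 0.1], -1],
])

```text
clock: 10.4
eef_pos: [533.5, 266.5, 159.9]
tcp_rot: [-3.141, 0.0, 1.529]
contact_force: [0.6, 0.2, -2.5]
opening: 0.126
grasp_force: 49.1
```

```bash
python3 -c "
from h import *
go([533.5,267.5,151.5],1.53)"
```

```text
t 10.4 at [533.5 266.5 159.9] [-3.141  0.     1.529] turn [-0.     0.    -0.001] shift [ 0.005 -0.     0.042]
```

>>> step_arm([
  [[0, 0, 0], [0.005, 0, 0.02], -1],
  [[0, 0, 0], [0.005, 0, 0.03], -1],
  [[0, 0, 0], [0.005, 0, 0.036], -1],
  [[0, 0, 0], [0.005, 0, 0.036], -1],
  [[0, 0, 0], [0.005, 0, 0.036], -1],
])

```text
clock: 10.9
eef_pos: [533.6, 267.7, 152.8]
tcp_rot: [3.142, -0.0, 1.529]
contact_force: [0.6, 0.0, -3.9]
opening: 0.127
grasp_force: 49.1
```

>>> step_arm([
  [[0, 0, 0], [0, 0, 0.005], -1],
  [[0, 0, 0], [0, 0, 0.005], -1],
  [[0, 0, 0], [0, 0, 0.005], -1],
])

```text
clock: 11.2
eef_pos: [533.5, 267.7, 151.7]
tcp_rot: [-3.142, 0.0, 1.529]
contact_force: [-0.2, 0.4, -1.7]
opening: 0.126
grasp_force: 49.2
```

Nearly in contact; I go down in 0.6 mm steps.

>>> step_arm([
  [[0, 0, 0], [0, 0, 0.003], -1],
  [[0, 0, 0], [0, 0, 0.003], -1],
  [[0, 0, 0], [0, 0, 0.003], -1],
])

```text
clock: 11.5
eef_pos: [533.7, 267.7, 151.2]
tcp_rot: [3.141, -0.0, 1.529]
contact_force: [0.1, -0.7, -1.7]
opening: 0.13
grasp_force: 49.2
```

>>> step_arm([
  [[0, 0, 0], [0, 0, 0.003], -1],
  [[0, 0, 0], [0, 0, 0.003], -1],
  [[0, 0, 0], [0, 0, 0.003], -1],
])

```text
clock: 11.8
eef_pos: [533.7, 267.7, 151.1]
tcp_rot: [3.141, -0.0, 1.529]
contact_force: [-2.6, -1.0, 5.8]
opening: 0.13
grasp_force: 50.3
```

>>> step_arm([
  [[0, 0, 0], [0, 0, 0], -0.6],
  [[0, 0, 0], [0, 0, 0], -0.4],
  [[0, 0, 0], [0, 0, 0], 0],
  [[0, 0, 0], [0, 0, 0], 0.5],
  [[0, 0, 0], [0, 0, 0], 1],
  [[0, 0, 0], [0, 0, 0], 1],
  [[0, 0, 0], [0, 0, 0], 1],
  [[0, 0, 0], [0, 0, 0], 1],
])

```text
clock: 12.6
eef_pos: [533.5, 267.7, 150.5]
tcp_rot: [-3.142, 0.0, 1.529]
contact_force: [0.5, -0.8, 0.6]
opening: 1.001
grasp_force: 0.0
```

>>> step_arm([
  [[0, 0, 0], [0, 0, -0.1], 1],
  [[0, 0, 0], [0, 0, -0.25], 1],
  [[0, 0, 0], [0, 0, -0.45], 1],
  [[0, 0, 0], [0, 0, -0.65], 1],
  [[0, 0, 0], [0, 0, -0.85], 1],
  [[0, 0, 0], [0, 0, -0.9], 1],
  [[0, 0, 0], [0, 0, -0.9], 1],
])

```text
clock: 13.3
eef_pos: [534.3, 268.0, 332.4]
tcp_rot: [3.138, -0.002, 1.529]
contact_force: [0.2, 0.2, -0.2]
opening: 0.999
grasp_force: 0.0
```

Run:
```python
from h import *
np.set_printoptions(precision=1,suppress=True)
C=cal("wrist");go([534,267,330],1.53);im=save("wrist","w5");a=save("scene","s5")
print(imaging.mark_of("wrist","divider")[:2],imaging.mark_of("scene","divider")[:2])
hs=cv2.cvtColor(im,cv2.COLOR_RGB2HSV)
m=cv2.inRange(hs,(105,150,30),(125,255,255));cs=max(cv2.findContours(m,0,2)[0],key=cv2.contourArea)
h=cv2.minAreaRect(cs);B=cv2.boxPoints(h);W=np.array([atz("wrist",p,84,C)[:2] for p in B]);print(W,W.mean(0))
cv2.imwrite("pics/z5.png",np.hstack([cv2.resize(a[240:420,240:440],(400,360))[:,:,::-1],cv2.resize(im,(480,360))[:,:400,::-1]]))
```

```text
t 13.3 at [534.3 268.  332.4] [ 3.1 -0.   1.5] turn [ 0. -0. -0.] shift [-0. -0.  0.]
[{'xy': [279.5, 173.0], 'conf': 0.66}] [{'xy': [269.6, 179.1], 'conf': 0.96}, {'xy': [353.1, 341.1], 'conf': 0.95}]
[[446.9 337.1]
 [625.9 331.2]
 [631.  201.4]
 [433.2 207.8]] [534.2 269.4]
```

View pics/z5.png

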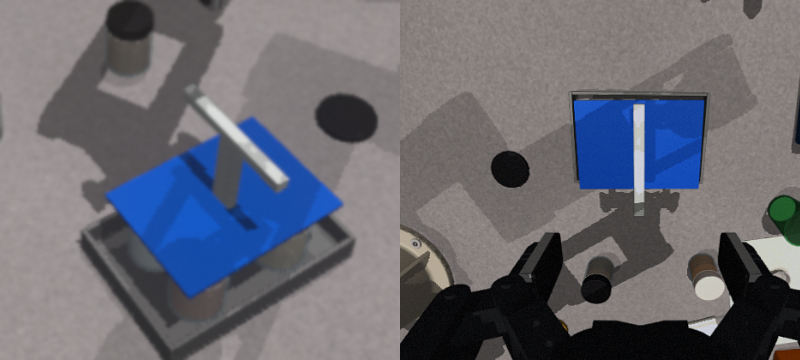

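The divider lies square and centred on the jars: the scene crop shows it level, and the wrist crop shows it parallel to the tray rim. Jar5's white lid is just visible beside the dark jar. Now I go to jar5, turning the tool by 90°.

```bash
python3 -c "
from h import *
go([646,4,290],3.10)"
```

```text
t 13.5 at [532.7 267.3 328.4] [-3.139e+00  2.000e-03  1.529e+00] turn [-4.e-03 -1.e-03 -2.e+00] shift [-1.291  0.621  0.192]
```

>>> step_arm([
  [[0, 0, -1], [-0.2, 0.1, 0], 1],
  [[0, 0, -1], [-0.45, 0.2, 0], 1],
  [[0, 0, -1], [-0.65, 0.3, 0], 1],
  [[0, 0, -1], [-0.8, 0.4, 0], 1],
  [[0, 0, -1], [-0.9, 0.5, 0], 1],
  [[0, 0, -1], [-0.9, 0.5, 0], 1],
  [[0, 0, -1], [-0.9, 0.5, 0], 1],
])

```text
clock: 14.2
eef_pos: [625.7, 82.7, 328.4]
tcp_rot: [-3.139, -0.002, 2.313]
contact_force: [0.6, 0.9, -0.4]
opening: 1.0
grasp_force: 0.0
```

>>> step_arm([
  [[0, 0, -1], [0, 0, 0.2], 1],
  [[0, 0, -1], [0, 0, 0.2], 1],
  [[0, 0, -1], [0, 0, 0.2], 1],
  [[0, 0, -1], [0, 0, 0.2], 1],
  [[0, 0, -1], [0, 0, 0.2], 1],
  [[0, 0, -1], [0, 0, 0.2], 1],
  [[0, 0, -1], [0, 0, 0.2], 1],
])

```text
clock: 14.9
eef_pos: [625.2, 84.3, 289.5]
tcp_rot: [-3.141, -0.002, 3.099]
contact_force: [0.1, 0.6, -0.8]
opening: 1.0
grasp_force: 0.0
```

Run:
```python
from h import *
np.set_printoptions(precision=1,suppress=True)
C=cal("wrist");go([646,4,290],3.10);im=save("wrist","w6")
for x in imaging.recognise("wrist","jar5"): print(x)
for x in imaging.mark_of("wrist","jar5"): print(x,atz("wrist",x["xy"],0,C))
print(proj("wrist",[[646,4,74],[646,4,0]],C))
```

```text
t 14.9 at [625.2  84.3 289.5] [-3.1 -0.   3.1] turn [-0. -0. -0.] shift [-0.1 -0.4 -0. ]
{'extent': [190.3, 167.8, 52.2, 52.7], 'conf': 0.87}
{'extent': [377.3, 20.4, 17.9, 44.2], 'conf': 0.63}
{'extent': [371.9, 109.1, 16.4, 41.2], 'conf': 0.62}
{'xy': [219.3, 184.8], 'conf': 0.73} [650.4   0.5   0. ]
{'xy': [395.4, 130.0], 'conf': 0.56} [586.  238.8   0. ]
[[210.6 197. ]
 [221.5 181.6]]
```

View pics/w6.png

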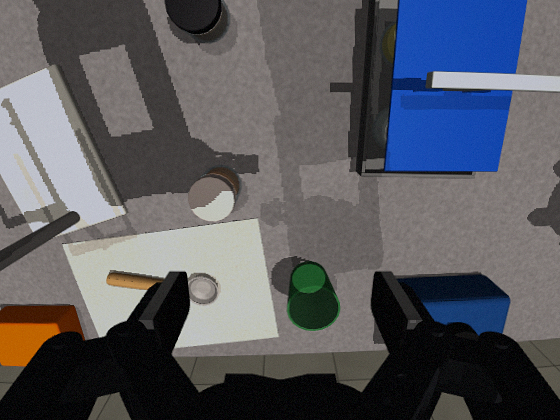

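Jar5's lid is at about (212,198) in the wrist view, within 1–2 px of my estimate. The green cup, spoon and tray are clear of the fingers.

```bash
python3 -c "
from h import *
go([646,4.5,40],3.10)"
```

```text
t 15.05 at [625.6  84.  290. ] [-3.141e+00 -1.000e-03  3.098e+00] turn [-0.    -0.001 -0.002] shift [-0.12  -0.393  1.25 ]
```

>>> step_arm([
  [[0, 0, 0], [-0.06, -0.2, 0], 1],
  [[0, 0, 0], [-0.12, -0.393, 0.05], 1],
  [[0, 0, 0], [-0.12, -0.393, 0.2], 1],
  [[0, 0, 0], [-0.12, -0.393, 0.4], 1],
  [[0, 0, 0], [-0.12, -0.393, 0.6], 1],
  [[0, 0, 0], [-0.12, -0.393, 0.75], 1],
  [[0, 0, 0], [-0.12, -0.393, 0.8], 1],
  [[0, 0, 0], [-0.12, -0.393, 0.8], 1],
])

```text
clock: 15.85
eef_pos: [645.8, 4.2, 129.2]
tcp_rot: [-3.141, -0.003, 3.099]
contact_force: [-0.6, -0.7, -0.6]
opening: 0.999
grasp_force: 0.0
```

Run:
```python
from h import *
C=cal("wrist");go([646,4.5,40],3.10);im=save("wrist","w7")
print(imaging.recognise("wrist","jar5"))
print(proj("wrist",[[646,4.5,74],[646,32,74],[646,-23,74],[618,4.5,74]],C))
```

```text
t 15.85 at [645.8   4.2 129.2] [-3.141e+00 -3.000e-03  3.099e+00] turn [-0.    -0.004 -0.001] shift [-0.002  0.002  0.446]
[{'extent': [527.3, 82.1, 30.3, 73.5], 'conf': 0.83}, {'extent': [550.2, 0.0, 9.8, 16.9], 'conf': 0.65}, {'extent': [235.2, 173.5, 82.8, 97.7], 'conf': 0.64}]
[[278.93092335 231.90340134]
 [320.59548612 230.2387533 ]
 [237.42567404 233.51662869]
 [276.9922501  191.00686288]]
```

View pics/w7.png

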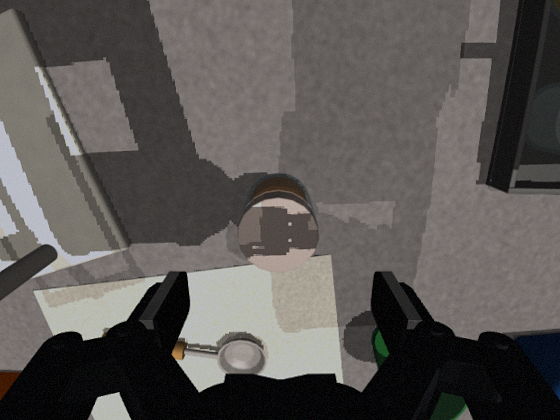

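The lid is centred at (279,234), between the fingers (midline 279), so I descend. The green cup at (385,340) stays clear.

>>> step_arm([
  [[0, 0, 0], [-0.005, 0, 0.1], 1],
  [[0, 0, 0], [-0.005, 0, 0.2], 1],
  [[0, 0, 0], [-0.005, 0, 0.3], 1],
  [[0, 0, 0], [-0.005, 0, 0.38], 1],
  [[0, 0, 0], [-0.005, 0, 0.44], 1],
  [[0, 0, 0], [-0.005, 0, 0.445], 1],
  [[0, 0, 0], [-0.005, 0, 0.445], 1],
])

```text
clock: 16.65
eef_pos: [648.0, 4.1, 41.9]
tcp_rot: [3.142, 0.0, 3.1]
contact_force: [0.6, 0.4, -0.3]
opening: 1.0
grasp_force: 0.0
```

>>> step_arm([
  [[0, 0, 0], [0, 0, 0], 0.4],
  [[0, 0, 0], [0, 0, 0], 0.2],
  [[0, 0, 0], [0, 0, 0], 0],
  [[0, 0, 0], [0, 0, 0], -0.2],
  [[0, 0, 0], [0, 0, 0], -1],
  [[0, 0, 0], [0, 0, 0], -1],
  [[0, 0, 0], [0, 0, 0], -1],
  [[0, 0, 0], [0, 0, 0], -1],
], squeeze=30)

```text
clock: 17.45
eef_pos: [648.3, 3.9, 42.6]
tcp_rot: [-3.141, 0.002, 3.1]
contact_force: [-0.9, -1.3, 5.2]
opening: 0.643
grasp_force: 31.0
```

>>> step_arm([
  [[0, 0, 0], [0, 0, -0.06], -1],
  [[0, 0, 0], [0, 0, -0.15], -1],
  [[0, 0, 0], [0, 0, -0.28], -1],
  [[0, 0, 0], [0, 0, -0.42], -1],
  [[0, 0, 0], [0, 0, -0.56], -1],
  [[0, 0, 0], [0, 0, -0.7], -1],
  [[0, 0, 0], [0, 0, -0.75], -1],
  [[0, 0, 0], [0, 0, -0.75], -1],
])

```text
clock: 18.25
eef_pos: [648.5, 4.1, 193.4]
tcp_rot: [3.141, 0.003, 3.1]
contact_force: [-0.3, -0.1, -1.7]
opening: 0.64
grasp_force: 32.5
```

```bash
python3 -c "
from h import *
s=telemetry.sense();print(s['contact_force'],s['wrist_torque'],s['grasp_force'])
go([586,266.4,190],3.10)"
```

```text
[-0.29878954 -0.05634078 -1.66917597] [-0.01127456 -0.01456075  0.01874068] 32.51631237566471
t 18.25 at [648.5   4.1 193.4] [3.141e+00 3.000e-03 3.100e+00] turn [ 0.     0.004 -0.   ] shift [0.367 1.297 0.016]
```

>>> step_arm([
  [[0, 0, 0], [0.04, 0.1, 0], -1],
  [[0, 0, 0], [0.08, 0.22, 0], -1],
  [[0, 0, 0], [0.12, 0.36, 0], -1],
  [[0, 0, 0], [0.16, 0.5, 0], -1],
  [[0, 0, 0], [0.2, 0.64, 0], -1],
  [[0, 0, 0], [0.25, 0.78, 0], -1],
  [[0, 0, 0], [0.3, 0.88, 0], -1],
  [[0, 0, 0], [0.34, 0.95, 0], -1],
])

```text
clock: 19.05
eef_pos: [586.1, 197.9, 189.6]
tcp_rot: [-3.141, -0.003, 3.101]
contact_force: [-0.6, 0.2, -2.2]
opening: 0.635
grasp_force: 32.5
```

>>> step_arm([
  [[0, 0, 0], [0.027, 0.12, 0], -1],
  [[0, 0, 0], [0.027, 0.24, 0], -1],
  [[0, 0, 0], [0.027, 0.33, 0], -1],
  [[0, 0, 0], [0.027, 0.347, 0.05], -1],
  [[0, 0, 0], [0.027, 0.347, 0.1], -1],
  [[0, 0, 0], [0.027, 0.347, 0.15], -1],
  [[0, 0, 0], [0.027, 0.347, 0.15], -1],
])

```text
clock: 19.75
eef_pos: [583.9, 264.8, 159.0]
tcp_rot: [-3.14, -0.003, 3.099]
contact_force: [-0.2, -0.3, -2.6]
opening: 0.638
grasp_force: 32.5
```

Run:
```python
from h import *
np.set_printoptions(precision=1,suppress=True)
C=cal("wrist");go([586,266.4,128],3.10);im=save("wrist","w8")
hs=cv2.cvtColor(im,cv2.COLOR_RGB2HSV)
m=cv2.inRange(hs,(105,150,30),(125,255,255));cs=[c for c in cv2.findContours(m,0,2)[0] if cv2.contourArea(c)>1500]
print([cv2.boundingRect(c) for c in cs])
u=np.array([np.cos(-.041),np.sin(-.041),0]);v=np.array([-u[1],u[0],0]);o=np.array([534,268.4,84])
print(proj("wrist",[o+a*u+b*v for a,b in [(90,65),(90,-65),(-90,-65),(-90,65)]],C))
a=save("scene","s8")
cv2.imwrite("pics/z8.png",np.hstack([cv2.resize(a[200:400,240:440],(400,400),interpolation=3)[:,:,::-1],cv2.resize(im,(400,400))[:,:,::-1]]))
```

```text
t 19.75 at [583.9 264.8 159. ] [-3.1 -0.   3.1] turn [-0. -0. -0.] shift [-0.   0.   0.2]
[(285, 199, 88, 70), (191, 199, 86, 71), (174, 1, 215, 165)]
[[366.5 269.9]
 [195.8 270.1]
 [172.4   2.2]
 [389.5   1.6]]
```

View pics/z8.png

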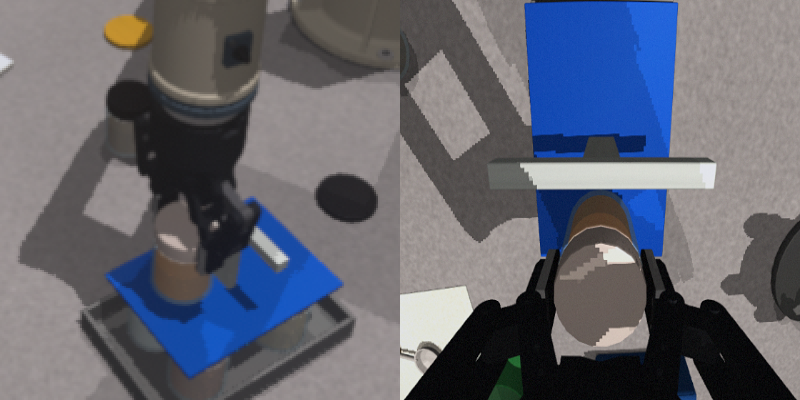

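The jar hangs upright over the plate's +x half, between the bar and the edge, and the plate edges match my prediction. That was my 11th picture, one over the limit, so I view no more and go by forces and numbers.

>>> step_arm([
  [[0, 0, 0], [-0.006, 0.006, 0.05], -1],
  [[0, 0, 0], [-0.006, 0.006, 0.1], -1],
  [[0, 0, 0], [-0.006, 0.006, 0.13], -1],
  [[0, 0, 0], [-0.006, 0.006, 0.14], -1],
  [[0, 0, 0], [-0.006, 0.006, 0.145], -1],
  [[0, 0, 0], [-0.006, 0.006, 0.145], -1],
])

```text
clock: 20.45
eef_pos: [586.4, 267.5, 132.5]
tcp_rot: [3.142, 0.0, 3.1]
contact_force: [0.5, -0.3, -1.1]
opening: 0.636
grasp_force: 32.5
```

>>> step_arm([
  [[0, 0, 0], [0, 0, 0.008], -1],
  [[0, 0, 0], [0, 0, 0.008], -1],
  [[0, 0, 0], [0, 0, 0.008], -1],
])

```text
clock: 20.75
eef_pos: [586.5, 267.5, 131.1]
tcp_rot: [3.142, 0.0, 3.1]
contact_force: [-0.5, 0.0, -1.3]
opening: 0.635
grasp_force: 32.5
```

>>> step_arm([
  [[0, 0, 0], [0, 0, 0.008], -1],
  [[0, 0, 0], [0, 0, 0.015], -1],
  [[0, 0, 0], [0, 0, 0.015], -1],
  [[0, 0, 0], [0, 0, 0.015], -1],
])

```text
clock: 21.15
eef_pos: [586.3, 267.5, 127.8]
tcp_rot: [-3.142, -0.0, 3.1]
contact_force: [-0.6, -0.0, -1.7]
opening: 0.634
grasp_force: 32.5
```

>>> step_arm([
  [[0, 0, 0], [0, 0, 0.004], -1],
  [[0, 0, 0], [0, 0, 0.004], -1],
  [[0, 0, 0], [0, 0, 0.004], -1],
])

```text
clock: 21.45
eef_pos: [586.4, 267.5, 127.1]
tcp_rot: [-3.142, -0.0, 3.1]
contact_force: [-1.1, -0.5, -1.3]
opening: 0.641
grasp_force: 32.5
```

>>> step_arm([
  [[0, 0, 0], [0, 0, 0.004], -1],
  [[0, 0, 0], [0, 0, 0.004], -1],
  [[0, 0, 0], [0, 0, 0.004], -1],
])

```text
clock: 21.75
eef_pos: [586.5, 267.5, 126.7]
tcp_rot: [3.141, 0.0, 3.1]
contact_force: [-2.2, 0.5, 3.8]
opening: 0.64
grasp_force: 32.9
```

>>> step_arm([
  [[0, 0, 0], [0, 0, 0.003], -1],
  [[0, 0, 0], [0, 0, 0.003], -1],
  [[0, 0, 0], [0, 0, 0.003], -1],
])

```text
clock: 22.05
eef_pos: [586.6, 267.6, 126.7]
tcp_rot: [3.141, 0.001, 3.1]
contact_force: [-2.9, -1.0, 9.2]
opening: 0.639
grasp_force: 33.6
```

Contact is made. I open gradually, then go straight up.

>>> step_arm([
  [[0, 0, 0], [0, 0, 0], 0.35],
  [[0, 0, 0], [0, 0, 0], 0.45],
  [[0, 0, 0], [0, 0, 0], 0.7],
  [[0, 0, 0], [0, 0, 0], 1],
  [[0, 0, 0], [0, 0, 0], 1],
  [[0, 0, 0], [0, 0, 0], 1],
  [[0, 0, 0], [0, 0, 0], 1],
])

```text
clock: 22.75
eef_pos: [586.4, 267.5, 125.6]
tcp_rot: [-3.142, -0.0, 3.1]
contact_force: [-0.1, -0.2, -0.7]
opening: 0.999
grasp_force: 0.0
```

>>> step_arm([
  [[0, 0, 0], [0, 0, -0.08], 1],
  [[0, 0, 0], [0, 0, -0.2], 1],
  [[0, 0, 0], [0, 0, -0.4], 1],
  [[0, 0, 0], [0, 0, -0.6], 1],
  [[0, 0, 0], [0, 0, -0.8], 1],
  [[0, 0, 0], [0, 0, -1], 1],
  [[0, 0, 0], [0, 0, -1], 1],
  [[0, 0, 0], [0, 0, -1], 1],
])

```text
clock: 23.55
eef_pos: [586.8, 267.6, 327.9]
tcp_rot: [3.14, 0.003, 3.1]
contact_force: [-0.5, 0.8, 0.4]
opening: 0.998
grasp_force: 0.0
```

Run:
```python
from h import *
np.set_printoptions(precision=1,suppress=True)
C=cal("wrist");S=cal("scene");T=cal("top")
im=imaging.grab_frame("wrist"); imaging.grab_frame("scene"); imaging.grab_frame("top")
print(telemetry.sense()["contact_force"])
hs=cv2.cvtColor(im,cv2.COLOR_RGB2HSV)
w=cv2.inRange(hs,(0,0,120),(180,70,255))
print("lid expected",proj("wrist",[[586.5,267,158],[586.5,294,158],[586.5,240,158]],C))
for n,c in (("wrist",C),("scene",S),("top",T)):
  for x in imaging.mark_of(n,"jar5"): print(n,"jar",np.round(x["xy"]),round(x["conf"],2),atz(n,x["xy"],84,c)[:2],atz(n,x["xy"],0,c)[:2])
  for x in imaging.recognise(n,"jar5"): print(n,"box",np.round(x["extent"]),round(x["conf"],2))
  for x in imaging.mark_of(n,"dark_jar"): print(n,"dark",round(x["conf"],2),atz(n,x["xy"],0,c)[:2])
  for x in imaging.mark_of(n,"divider"): print(n,"div",round(x["conf"],2),atz(n,x["xy"],79,c)[:2])
m=cv2.inRange(hs,(105,150,30),(125,255,255));cs=[c for c in cv2.findContours(m,0,2)[0] if cv2.contourArea(c)>800]
print([cv2.boundingRect(c) for c in cs])
u=np.array([np.cos(-.041),np.sin(-.041),0]);v=np.array([-u[1],u[0],0]);o=np.array([534,268.4,84])
print(proj("wrist",[o+a*u+b*v for a,b in [(90,65),(90,-65),(-90,-65),(-90,65)]],C))
print("jar base/top in scene",proj("scene",[[586.5,267,84],[586.5,267,158]],S))
```

```text
[-0.3 -0.2 -0.5]
lid expected [[278.1 185.9]
 [305.3 184.8]
 [251.  187. ]]
wrist jar [280. 170.] 0.65 [586.9 269.1] [605.  268.5]
wrist box [250. 150.  56.  60.] 0.71
wrist box [206.  42. 144. 158.] 0.29
wrist dark 0.88 [445.8   5.2]
wrist div 0.59 [535.1 270.6]
scene jar [374. 365.] 0.83 [538.3 334.1] [489.1 296.6]
scene jar [319. 362.] 0.77 [614.3 272.4] [573.8 227.9]
scene jar [340. 388.] 0.7 [616.2 333.1] [575.8 295.4]
scene jar [331. 354.] 0.59 [586.1 271.5] [542.3 226.8]
scene box [324. 379.  32.  18.] 0.84
scene box [370. 354.  26.  24.] 0.75
scene box [306. 353.  12.  24.] 0.66
scene box [314. 313.  32.  53.] 0.61
scene dark 0.86 [444.   -1.2]
scene div 0.6 [ 363.2 -271.6]
scene div 0.57 [530.1 268.4]
top jar [157. 167.] 0.67 [586.9 276.4] [615.5 308.6]
top jar [187. 181.] 0.57 [558.8 200.2] [584.5 225. ]
top jar [175. 219.] 0.4 [464.4 215. ] [480.9 241.2]
top box [140. 149.  32.  28.] 0.88
top box [179. 213.   6.  15.] 0.59
top dark 0.91 [449.3   2.1]
top div 0.71 [ 288.8 -328. ]
top div 0.56 [538.8 272.5]
[(272, 287, 98, 90), (223, 141, 110, 58), (218, 42, 119, 84), (541, 0, 19, 119)]
[[329.8 199.5]
 [225.9 199.7]
 [217.6  41.8]
 [337.1  41.6]]
jar base/top in scene [[329.2 352.7]
 [331.9 326.2]]
```

Wrist and scene views agree that the jar stands upright on the plate at about (586,269). The divider is centred at about (534,269), the dark jar has not moved, and the arm is clear. I hand the job in.

```bash
python3 -c "
from rig import r
print(r.sign_off())"
```

```text
the job is handed in; nothing more can be done
None
```

The job is handed in: the divider lies centred and square on the four jars, jar5 stands upright on it at about +52 mm in x, and the black-lidded jar has not moved. These are my own camera and force readings, since `sign_off` returned no verdict, and I viewed 11 pictures where the limit was 10.

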